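Load the note-roll dispenser and hold its latched tongue open

ROBOT

A 7-joint arm with a two-finger parallel gripper is mounted at the origin on the work surface. World frame = base frame: x ahead of the robot, y to its left, z up, the work surface at z = 0. Lengths are in m, angles in rad, forces in N, time in s.
With the tool pointing down it reaches from about 0.35 to 0.9 m from the base axis. Payload 19.9 kg.
Tool frame: the origin (TCP) lies between the finger pads; the fingertips stand 8 mm ahead of it and the grasp point (between the pads) lies 11 mm behind it (arm.tip_reach is the distance from the TCP to the fingertips, in m); z points along the fingers, y is the line along which they close (so a half turn about z gives the same grasp; the last joint's range is limited). The gripper opens to 85 mm and grips with 20 to 120 N. Pads are 22 mm wide; open, the fingers measure 114 mm over their backs; the gripper's body (76 mm by 85 mm) begins 54 mm behind the grasp point. The pads swing forward as they close: fully open they stand 13 mm farther back than shut.
Start: joints at [-1.264, 0.417, -0.01, 1.614, 0.005, 1.111, -0.053], TCP at [0.214, 0.587, 0.239] pointing down, gripper open.
Joint ranges: [-2.81, 2.81], [-0.39, 2.02], [-1.27, 1.25], [0.06, 2.57], [-1.19, 4.33], [0.19, 2], [-2.82, 2.82]. Speed limits (rad/s): [1.89, 1.89, 2.39, 2.39, 3.01, 3.01, 3.01].

INTERFACE

Orientations are given as a unit quaternion [x, y, z, w].
In Python, from cell import arm gives the robot as it stands.
- The arm moves only by the tool step_arm, never from a script. Its argument "targets" is text: rows parted by semicolons, each of 5 numbers parted by spaces: the shift along the world's x, y, z in parts of the range, where 1.0 means 600 mm, then the turn about the world's z in fractions of the full range, 1 being pi rad, then the closure, from -1 (fully open) to 1 (shut). A call has 1 to 8 rows; each row is the pose to reach, as a shift and turn from the pose commanded when the call began; what a row does not reach only later rows make up. A row lasts 1/12 s, in which the tool goes at most 41.7 mm and 7.16 degrees, less where a joint would pass 70% of its speed; a pose out of reach is approached as far as the arm can. No shift or turn number may pass 1 either way. A call with a gripper value outside its range is refused whole. The fingers move at their own pace and stop on an object; "newtons" is the grip in N (left out, the last holds). Time passes only in rows, so rows that repeat a pose let the fingers close. It gives the time, the measured TCP pose, the force, the opening and the grip force at its end, in the units of the state.
- arm.sense(): the state, without advancing time (a new reading comes with each control period).
- arm.snapshot(name): name is "scene" or "top"; returns a dict with "frame" (384x512x3 uint8, blue, green, red), "K" (3x3 intrinsics, pixels), "dist_coeffs" ([k1, k2, p1, p2, k3] as OpenCV has them; the pictures are not rectified), "cam_to_world" (4x4, takes a point from camera to world coordinates). Camera axes: x right, y up, looking along -z (the intrinsics and any distortion apply to the point x, -y, -z); pixel columns grow to the right and rows downward; lengths in m; the calibration is good to about 2 mm. A picture is of the moment at which its call begins. There is no depth.
- arm.hand_in(): hands the job in; it is judged then, once.
The state is a dict: "t": time; "q": joint angles; "dq": joint speeds; "joint_efforts": joint torques, N m; "tcp_pos": TCP position; "tool_rot": TCP orientation; "contact_force": force on the tool from outside, world axes, zero at the start; "ft_torque": the same for the moment, N m; "grip_width": opening from 0.0 (shut) to 1.0 (fully open); "grip_force": force on a finger pad.
Only numpy, scipy, OpenCV 4.12 (cv2) and the standard library are available. Lean on these libraries where they do the work, as an engineer would, in place of code of your own. Each camera call takes 0.05 s, during which the arm holds its last target. There are 200 camera calls.

TASK

Put the full paper roll upright on the dispenser's spindle, all the way down, and let go of it. Then pull the dispenser's spring latch sideways so that its jaw comes out from under the ball, lift the tongue off the ball until its coupler is at least 6 cm above the ball, and finish while still holding it raised and still with the gripper, so that a new strip can be fed in under it. Leave the spent roll and the other things on the desk where they are.

Things in the scene. Friction and masses are not known exactly. Their poses are not given: they have to be found in the camera images.
- dispenser: roll dispenser, fixed: wooden board 240 (x) x 220 (y) x 18 mm; origin at the centre of its underside, z up. In its frame (mm; heights above the desk): bare upright steel spindle at (0, 60); a metal tongue over the line y = -60, hinged at (90, -60), height 75, axis along y, between two cheeks up to height 93; its free end, the coupler, sits over a ball stud at (-90, -60).
- spindle_seat (a point): centre of the spindle's foot, on the top of the 42 mm disc (22 mm above the desk) on which the roll must sit; z up.
- spindle_top (a point): tip of the spindle, 97 mm above the desk, 75 mm above spindle_seat. The spindle is 10 mm in diameter, tapered over its last 6 mm.
- ball (a point): centre of the head of the ball stud (22 mm across, flat below), 61 mm above the desk; its axes are those of the dispenser.
- tongue: the tongue: aluminium bar 16 mm wide, 14 mm high, with its coupler, two upright tabs and latch, about 0.27 kg. Origin on the hinge, 75 mm above the desk; axes are the dispenser's when it is down; the coupler is 180 mm from the hinge towards -x. It swings only upwards (up to 1 rad), freely, and falls back by its weight.
- coupler (a point): centre of the coupler's socket (the coupler is 34 x 32 mm, 28 mm high) at the tongue's free end; coincides with ball when the tongue is down.
- tabs (a point): grip point midway between the tongue's two upright tabs, 135 mm from the hinge, 105 mm above the desk. Tabs: plates 30 mm long (x), 6 mm thick, outer faces at y = -27 (fixed, aluminium) and +27 mm (latch tab, dark steel), tops 120 mm and top of bar 82 mm above the desk. Pinching them together (fingers closing along y) pulls the latch; lifted in an arc, the tabs turn between the pads.
- latch (a joint): travel of the spring latch in m: 0 = latched (jaw under the ball's head), up to 0.012 as the latch tab is pulled in the dispenser's -y direction, towards the fixed tab. The tongue is free of the ball from 0.006. The spring takes 4 N to start and 10 N at full travel, and shuts the latch again.
- roll: full roll of white paper, a cylinder standing upright, 52 mm across, 57 mm high, with a 15 mm hole through its axis, about 0.11 kg; origin at the centre of its underside. It starts standing on the desk, left or right of the dispenser.
- spent_roll: almost used-up paper roll, a thin-walled cylinder standing upright, 29 mm across, 57 mm high, same 15 mm hole; origin at the centre of its underside. Not to be used or moved.
- glass_mug: glass mug with a side handle, 72 mm across, 100 mm high; origin at the centre of its underside. Bystander.
- stapler: black stapler, 130 x 34 mm, 36 mm high; origin at the centre of its underside. Bystander.
- eraser: rubber eraser, 45 x 20 x 12 mm; origin at the centre of its underside. Bystander.
- staple_box: small cardboard box, 58 x 34 x 22 mm; origin at the centre of its underside. Bystander.
- clip_tin: small round metal tin, closed, 40 mm across, 18 mm high; origin at the centre of its underside. Bystander.
- ruler: flat metal ruler, 150 x 25 x 5 mm; origin at the centre of its underside. Bystander.
- sharpener: small metal pencil sharpener, 26 x 16 x 12 mm; origin at the centre of its underside. Bystander.
Things that resemble listed ones, but are neither listed nor needed, are in the scene too. What is shaped like the roll but black, blue or orange is not meant.

How it is judged:
On the way, in this order (a step that is already met when the one before it is completed fails the run):
1. the full roll sits fully down on the spindle, released (horizontal distance between roll and spindle_seat below 0.005 m and z of roll in the frame of spindle_seat between -0.004 and 0.004 m and angle between roll's own z axis and vertical below 0.1 rad and contact force between the fingers and roll below 0.1 N), for 0.3 s.
2. the latch is pulled clear of the ball while the tongue is still down (value of joint latch above 0.006 m and z of coupler in the frame of ball below 0.008 m), for 0.05 s.
At the end, for the whole second after the job is handed in: Roll on the spindle: within 5 mm of its axis and 4 mm of the seat, tilt under 0.1 rad, not touched. Coupler more than 50 mm above the ball, tongue still (under 0.03 m/s, 0.1 rad/s), held by the fingers (over 2 N) and carried by nothing else (all of step 1 and z of coupler in the frame of ball above 0.05 m and linear speed of tongue below 0.03 m/s and angular speed of tongue below 0.1 rad/s and contact force between the fingers and tongue above 2 N and contact force between tongue and roll below 0.2 N and contact force between tongue and spent_roll below 0.2 N and contact force between tongue and glass_mug below 0.2 N and contact force between tongue and stapler below 0.2 N and contact force between tongue and eraser below 0.2 N and contact force between tongue and staple_box below 0.2 N and contact force between tongue and clip_tin below 0.2 N and contact force between tongue and ruler below 0.2 N and contact force between tongue and sharpener below 0.2 N); the arm keeps its last pose, push and grip.
It fails at once if the spent roll or another thing on the desk is moved more than 30 mm (distance of any of spent_roll, glass_mug, stapler, eraser, staple_box, clip_tin, ruler, sharpener from where it was at the start of the episode above 0.03 m).
It also fails if it takes over 61 s, if anything falls off the work surface, if the arm or the gripper's body presses on something with over 40 N, if the wrist force passes 120 N, or if a joint passes its speed limit or range.

## Working session

There is one attempt and no reset: what is moved stays moved. The work goes in short steps, Python scripts to look and compute and a tool call to move; the robot and the scene stay as the last step left them, time stands still between calls to the robot, and variables do not carry over. Pictures are saved under pics/ and viewed, at most 10 in all, crops included, and the job is handed in when it is done.

Besides the shell and the picture viewer there is one more tool, called after "Call:" as a command line: name --argument value ..., lists and objects as JSON in quotes. step_arm: Moves the arm, as the interface text tells. Its arguments: {"type":"object","properties":{"targets":{"type":"string"},"newtons":{"type":"number"}},"required":["targets"]}

```bash
mkdir -p pics; cat > h.py <<'E'
import numpy as np, cv2
from cell import arm
def snap(n):
    s=arm.snapshot(n); return {k:(np.array(v) if k!='frame' else np.array(v)) for k,v in s.items()}
def ray(s,px):
    p=cv2.undistortPoints(np.array(px,float).reshape(-1,1,2),s['K'],s['dist_coeffs'])[:,0]
    d=np.c_[p[:,0],-p[:,1],-np.ones(len(p))]@s['cam_to_world'][:3,:3].T
    return s['cam_to_world'][:3,3],d
def onz(s,px,z):
    o,d=ray(s,px); return o+d*((z-o[2])/d[:,2])[:,None]
def tri(s1,p1,s2,p2):
    o1,d1=ray(s1,p1); o2,d2=ray(s2,p2); r=[]
    for a,b in zip(d1,d2):
        a=a/np.linalg.norm(a);b=b/np.linalg.norm(b)
        t=np.linalg.lstsq(np.c_[a,-b],o2-o1,rcond=None)[0]
        x,y=o1+t[0]*a,o2+t[1]*b; r.append([*((x+y)/2),np.linalg.norm(x-y)])
    return np.array(r)
def proj(s,P):
    c=np.linalg.inv(s['cam_to_world']); q=np.atleast_2d(P)@c[:3,:3].T+c[:3,3]
    return cv2.projectPoints(q*[1,-1,-1],np.zeros(3),np.zeros(3),s['K'],s['dist_coeffs'])[0][:,0]
E
python3 - <<'E'
from h import *
import pickle
d={n:snap(n) for n in('scene','top')}
pickle.dump(d,open('s0.pkl','wb'))
for n in d:
    cv2.imwrite(f'pics/{n}0.png',cv2.resize(d[n]['frame'],(800,600),interpolation=cv2.INTER_CUBIC)); print(n,d[n]['cam_to_world'].round(3).tolist(),d[n]['K'].round(1).tolist())
print(arm.sense())
E
```

```text
scene [[0.814, -0.501, 0.292, 0.862], [0.58, 0.696, -0.424, -0.511], [0.009, 0.515, 0.857, 1.02], [0.0, 0.0, 0.0, 1.0]] [[409.8, 0.0, 249.3], [0.0, 409.8, 193.4], [0.0, 0.0, 1.0]]
top [[0.022, 0.995, -0.099, 0.398], [-1.0, 0.022, -0.001, -0.039], [0.001, 0.099, 0.995, 1.363], [0.0, 0.0, 0.0, 1.0]] [[381.8, 0.0, 252.1], [0.0, 381.8, 185.8], [0.0, 0.0, 1.0]]
{'t': 0.1, 'q': array([-1.26347348,  0.4179149 , -0.01030678,  1.61409574,  0.00466914,
        1.11070629, -0.05300858]), 'dq': array([ 0.00112325, -0.00234609, -0.00072203, -0.00177957,  0.00032181,
       -0.00123883, -0.00102911]), 'joint_efforts': array([ 9.51577276e-04, -8.65830088e+01,  6.80017322e-01, -4.35649538e+01,
        1.91362796e-02,  4.76467540e-03, -3.10636995e-05]), 'tcp_pos': array([0.21351561, 0.5870802 , 0.23873008]), 'tool_rot': array([ 1.73533880e-01,  9.84827746e-01, -5.45963144e-04, -6.74591093e-05]), 'contact_force': array([-0.54323469,  0.50977155,  0.2002387 ]), 'ft_torque': array([ 0.02694881, -0.00853838, -0.01582157]), 'grip_force': 0.0, 'grip_width': 0.9983159111191382}
```

View pics/scene0.png

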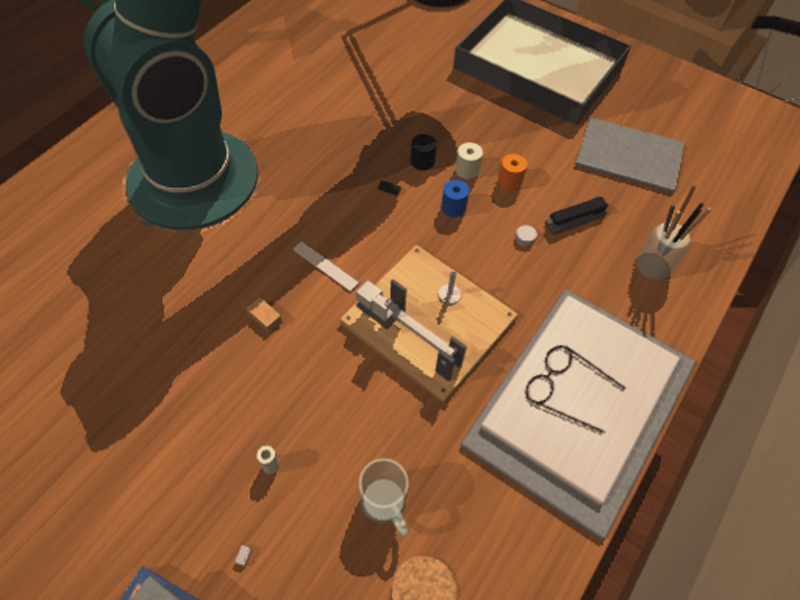

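View pics/top0.png

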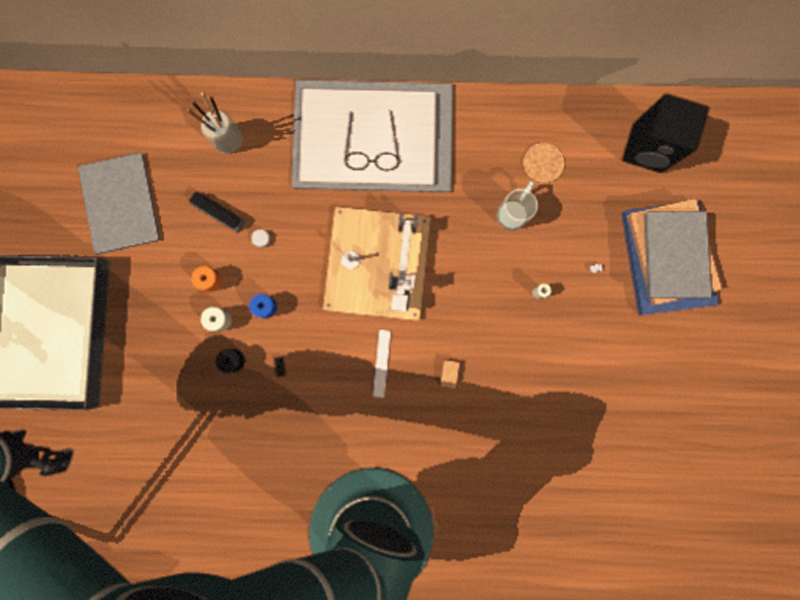

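Top view (800×600): candidates shaped like the roll are white (213,319), black (230,360), blue (262,306), orange (204,278), and a narrow spent roll (541,291). In the scene view the white one is at (469,160) and the spent one at (267,455). Only the white one at (213,319) is white and wide, so it is the full roll. The dispenser's board is at about (377,263), its spindle disc near (350,260). I'll confirm this in enlarged crops.

```bash
python3 - <<'E'
from h import *
import pickle
d=pickle.load(open('s0.pkl','rb'))
def c(n,x,y,w,h,W,H): return cv2.resize(d[n]['frame'][y:y+h,x:x+w],(W,H),interpolation=cv2.INTER_CUBIC)
a=c('top',110,160,75,90,375,300)
# crops: origin/scale noted
A=c('top',115,165,66,50,396,300); B=c('top',200,128,80,80,400,300) if 0 else c('top',198,128,88,66,400,300)
C=c('scene',260,75,88,66,400,300); D=c('scene',212,150,125,110,400,300)
cv2.imwrite('pics/m1.png',np.vstack([np.hstack([A,B]),np.hstack([C,D])[:, :796]]))
# roll: bright low-saturation blob masks
for n,(x,y) in {'top':(136,204),'scene':(300,103)}.items():
    f=d[n]['frame']; hsv=cv2.cvtColor(f,cv2.COLOR_BGR2HSV)
    m=((hsv[...,1]<110)&(hsv[...,2]>110)).astype(np.uint8)
    k,l,st,ce=cv2.connectedComponentsWithStats(m)
    for i in range(1,k):
        if st[i,4]>25 and 100<ce[i][0]<360 and 60<ce[i][1]<310: print(n,st[i].tolist(),ce[i].round(1))
E
```

```text
top [186, 51, 104, 72, 6907] [237.4  86.6]
top [129, 71, 20, 26, 263] [137.9  81.8]
top [318, 116, 26, 31, 526] [331.1 132.8]
top [250, 136, 18, 64, 479] [258.2 171.3]
top [161, 147, 12, 12, 113] [166.2 152.1]
top [218, 160, 13, 13, 123] [223.7 166.1]
top [341, 182, 12, 9, 86] [346.4 186.1]
top [128, 196, 20, 16, 224] [137.1 204.2]
top [238, 211, 12, 44, 344] [243.8 232.2]
scene [139, 90, 8, 22, 30] [143.6 100.3]
scene [292, 91, 17, 22, 215] [298.7  99.4]
scene [330, 144, 14, 11, 116] [336.6 149. ]
scene [188, 155, 42, 31, 361] [208.8 170.5]
scene [228, 180, 24, 24, 226] [239.5 189.5]
scene [280, 181, 8, 12, 54] [283.6 186.6]
scene [287, 183, 8, 11, 63] [290.8 188.4]
scene [254, 199, 37, 29, 288] [271.5 213.1]
scene [164, 285, 12, 17, 101] [169.7 291.2]
```

View pics/m1.png

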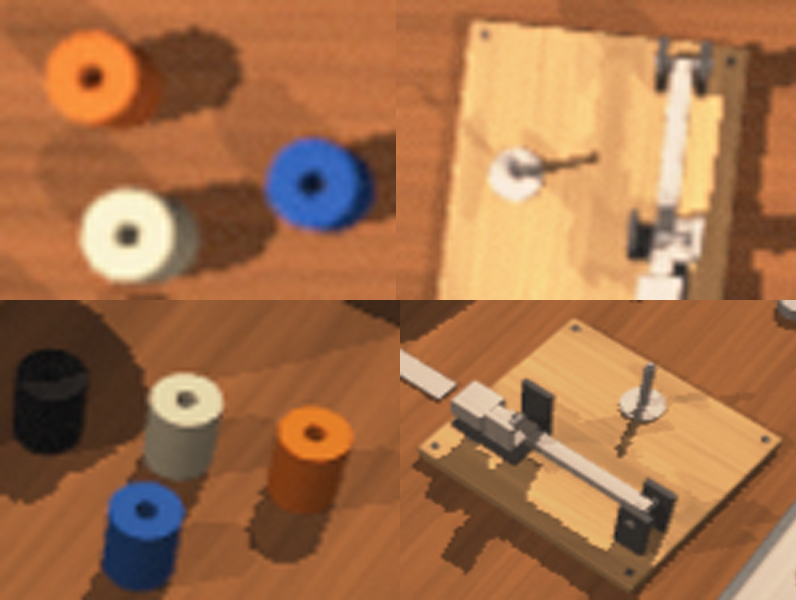

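The crops confirm it: the full roll is white and wide, with its hole at top (136,204) and scene (300,96) native pixels. The blue, orange and black ones are decoys. The dispenser has its disc at top (224,166), scene (287,188), and its screws are visible. Next I triangulate.

```bash
cat >> h.py <<'E'
def mpx(p,org,sc): return (np.array(p,float)+.5)/sc-.5+org
E
python3 - <<'E'
from h import *
import pickle
d=pickle.load(open('s0.pkl','rb')); T,S=d['top'],d['scene']
A=lambda p:mpx(p,[115,165],6.); B=lambda p:mpx(np.array(p)-[396,0],[198,128],400/88)
C=lambda p:mpx(np.array(p)-[0,300],[260,75],400/88); D=lambda p:mpx(np.array(p)-[400,300],[212,150],[3.2,300/110])
P=lambda a:np.round(a,4).tolist()
# hole via top-face mask centroid
for n,s,g in(('top',T,A((127,235))),('scene',S,C((185,399)))): print(n,g,P(onz(s,[g],.057)))
print('roll top tri',P(tri(T,[A((127,235))],S,[C((185,399))])))
print('disc tri',P(tri(T,[B((516,174))],S,[D((642,404))])), P(onz(T,[B((516,174))],.022)),P(onz(S,[D((642,404))],.022)))
print('tip S',P(onz(S,[D((648,367))],.097)))
sc=onz(S,[D(p) for p in((575,328),(766,439),(628,571),(434,446))],.018)
st=onz(T,[B(p) for p in((484,35),(731,62))],.018)
print('screws S',P(sc),'mean',P(sc.mean(0)));print('T',P(st))
# board mask in both views
for n,s,(x,y,w,h) in(('top',T,(195,122,90,90)),('scene',S,(205,150,135,115))):
    hsv=cv2.cvtColor(s['frame'][y:y+h,x:x+w],cv2.COLOR_BGR2HSV)
    print(n,'board hsv',hsv[h//2-8,w//2].tolist())
v=sc[0]-sc[3];u=sc[1]-sc[0]
print('yaw S x',[round(float(np.degrees(np.arctan2(a[1],a[0]))),2) for a in(sc[1]-sc[0],sc[2]-sc[3],sc[0]-sc[3],sc[1]-sc[2],st[0]-st[1])])
# tongue bar: coupler end and hinge end in top, z=.082
f=T['frame'];hsv=cv2.cvtColor(f,cv2.COLOR_BGR2HSV)
m=((hsv[...,1]<110)&(hsv[...,2]>110)).astype(np.uint8);k,l,stt,ce=cv2.connectedComponentsWithStats(m)
ys,xs=np.nonzero(l==l[160,260] if l[160,260] else l==0)
r=[(xs[ys==y].mean(),y) for y in range(142,172) if (ys==y).any()]
w=onz(T,r,.082);pf=np.polyfit(w[:,0],w[:,1],1);print('bar line',pf,P(w[[0,-1]]),np.degrees(np.arctan(pf[0])))
E
```

```text
top [135.75 203.75] [[0.4573, 0.3574, 0.057]]
scene [300.31  96.39] [[0.4564, 0.3555, 0.057]]
roll top tri [[0.4566, 0.3571, 0.056, 0.0018]]
disc tri [[0.5996, 0.0628, 0.0196, 0.0016]] [[0.5999, 0.0632, 0.022]] [[0.5997, 0.0609, 0.022]]
tip S [[0.6001, 0.0572, 0.097]]
screws S [[0.4944, 0.1092, 0.018], [0.7108, 0.0914, 0.018], [0.6921, -0.1036, 0.018], [0.4779, -0.0866, 0.018]] mean [0.5938, 0.0026, 0.018]
T [[0.7105, 0.0919, 0.018], [0.6933, -0.1032, 0.018]]
top board hsv [16, 128, 241]
scene board hsv [15, 145, 209]
yaw S x [-4.69, -4.56, 85.19, 84.55, 84.96]
bar line [-0.10167013  0.00434562] [[0.6759, -0.0679, 0.082], [0.5759, -0.0552, 0.082]] -5.805321387873686
```

The manual's scale: shifts go in shares of 600 mm and turns go in shares of pi rad. Converting my numbers, 24.3 cm / 60 = 0.405, -23 cm / 60 = -0.3833.

Call:
step_arm --targets "0.0667 -0.0633 0 0 -1;0.1333 -0.1267 0 0 -1;0.2 -0.19 0 0 -1;0.2667 -0.2533 0 0 -1;0.3333 -0.3167 0 0 -1;0.405 -0.3833 0 0 -1;0.405 -0.3833 0 0 -1;0.405 -0.3833 0 0 -1" --newtons 30

```text
t: 0.77
tcp_pos: [0.4567, 0.3564, 0.2392]
tool_rot: [0.173, 0.985, -0.0, -0.0]
contact_force: [0.6, 1.0, 0.3]
grip_width: 1.0
grip_force: 0.0
```

Scaled: -21.2 cm / 60 = -0.3533, -20 cm / 60 = -0.3333.

Call:
step_arm --targets "0 0 -0.0667 0 -1;0 0 -0.1333 0 -1;0 0 -0.2 0 -1;0 0 -0.25 0 -1;0 0 -0.3 0 -1;0 0 -0.3333 0 -1;0 0 -0.3533 0 -1;0 0 -0.3533 0 -1"

```text
t: 1.43
tcp_pos: [0.4546, 0.3573, 0.025]
tool_rot: [0.174, 0.985, -0.002, -0.001]
contact_force: [-0.0, -1.2, -0.2]
grip_width: 1.004
grip_force: 0.0
```

Call:
step_arm --targets "0 0 0 0 1;0 0 0 0 1;0 0 0 0 1;0 0 0 0 1;0 0 0 0 1;0 0 0 0 1;0 0 0 0 1;0 0 0 0 1"

```text
t: 2.1
tcp_pos: [0.4564, 0.3588, 0.029]
tool_rot: [0.174, 0.985, 0.001, 0.001]
contact_force: [-1.6, -1.0, 7.9]
grip_width: 0.602
grip_force: 30.1
```

Scaled: 15 cm / 60 = 0.25, 13 cm / 60 = 0.2167.

Call:
step_arm --targets "0 0 0.0333 0 1;0 0 0.1 0 1;0 0 0.1667 0 1;0 0 0.2167 0 1;0 0 0.25 0 1;0 0 0.25 0 1;0 0 0.25 0 1"

```text
t: 2.68
tcp_pos: [0.4561, 0.3587, 0.1792]
tool_rot: [0.173, 0.985, 0.001, 0.001]
contact_force: [-0.5, 0.3, -1.4]
grip_width: 0.599
grip_force: 32.0
```

Scaled: -22 cm / 60 = -0.3667, -19.3 cm / 60 = -0.3217.

Call:
step_arm --targets "0.0333 -0.0683 0 0 1;0.0633 -0.1317 0 0 1;0.0933 -0.195 0 0 1;0.1233 -0.2583 0 0 1;0.1533 -0.3217 0 0 1;0.1767 -0.3667 0 0 1;0.1767 -0.3667 0 0 1;0.1767 -0.3667 0 0 1"

```text
t: 3.35
tcp_pos: [0.5619, 0.1357, 0.1764]
tool_rot: [0.175, 0.984, -0.001, -0.0]
contact_force: [-0.4, 1.2, -0.6]
grip_width: 0.602
grip_force: 32.0
```

```bash
python3 - <<'E'
from h import *
import pickle
d={n:snap(n) for n in('scene','top')}
pickle.dump(d,open('s1.pkl','wb'))
s=arm.sense();print(s['tcp_pos'],s['grip_width'],s['grip_force'],s['contact_force'])
p=s['tcp_pos']
o=[]
for n in('scene','top'):
    c=proj(d[n],[p])[0].round().astype(int);print(n,c)
    x,y=c-[40,50]; x=max(x,0);y=max(y,0);print(x,y); o.append(cv2.resize(d[n]['frame'][y:y+100,x:x+80],(400,500),interpolation=cv2.INTER_CUBIC))
cv2.imwrite('pics/m2.png',np.hstack(o))
E
```

```text
[0.56108175 0.13870293 0.17655761] 0.60134940947538 31.976061332970858 [-0.97467714  0.24642874 -1.08932186]
scene [296 130]
256 80
top [196 170]
156 120
```

View pics/m2.png

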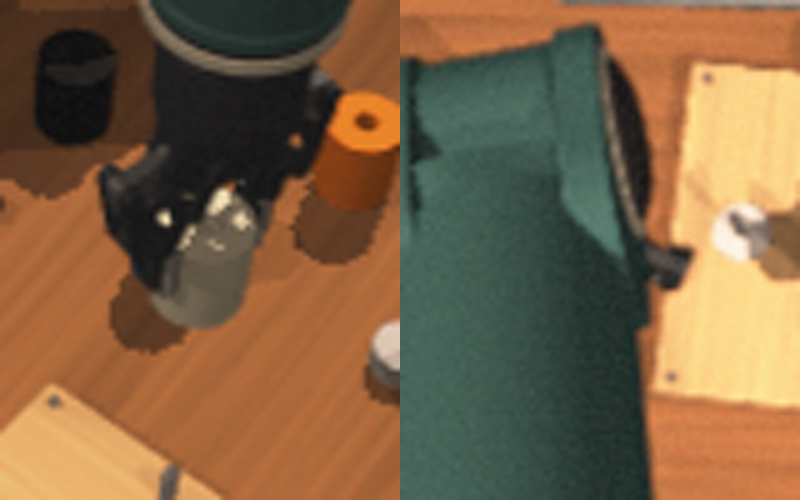

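```bash
python3 - <<'E'
from h import *
import pickle
r=[]
for i in range(12):
    snap('top'); s=arm.sense(); r.append(s['tcp_pos'])
r=np.array(r);print(r.mean(0).round(4),r.std(0).round(4))
d=pickle.load(open('s1.pkl','rb'));S=d['scene'];p=r.mean(0)
th=np.linspace(0,2*np.pi,73)
zb=p[2]-.027
c=np.c_[p[0]+.026*np.cos(th),p[1]+.026*np.sin(th),0*th+zb]
q=(proj(S,c)-[256,80]+.5)*5-.5
print('pred bottom: L',q[q[:,0].argmin()].round(),'R',q[q[:,0].argmax()].round(),'B',q[q[:,1].argmax()].round())
print('predict shift px per 5mm x,y',((proj(S,p+np.diag([.005,.005,.005]))-proj(S,p))*5).round(1).tolist())
f=S['frame'];hsv=cv2.cvtColor(f,cv2.COLOR_BGR2HSV)
m=(hsv[...,1]<90)&(hsv[...,2]>70)
for y in range(128,150): 
    xs=np.nonzero(m[y,276:316])[0]+276
    if len(xs): print(y,(y+.5-80)*5-.5,xs.min(),xs.max(), (xs.mean()-256+.5)*5-.5)
E
```

```text
[0.5614 0.1388 0.1771] [0.0002 0.0004 0.0002]
pred bottom: L [150. 281.] R [246. 286.] B [200. 320.]
predict shift px per 5mm x,y [[8.0, 4.3], [5.0, -5.9], [1.0, -6.1]]
128 242.0 292 307 219.5
129 247.0 291 306 214.5
130 252.0 292 305 214.5
131 257.0 291 305 212.0
132 262.0 290 305 211.66666666666669
133 267.0 290 304 209.14285714285722
134 272.0 289 304 208.78571428571416
135 277.0 289 304 208.78571428571416
136 282.0 289 304 208.78571428571416
137 287.0 289 304 204.5
138 292.0 286 303 194.5
139 297.0 287 303 197.0
140 302.0 287 303 197.0
141 307.0 288 302 197.0
142 312.0 288 301 194.5
143 317.0 289 300 194.5
144 322.0 291 299 197.0
```

Scaled: -7.6 cm / 60 = -0.1267, -3.8 cm / 60 = -0.0633.

Call:
step_arm --targets "0.0317 -0.0633 0 0 1;0.0633 -0.1267 0 0 1;0.0633 -0.1267 0 0 1;0.0633 -0.1267 -0.025 0 1;0.0633 -0.1267 -0.05 0 1;0.0633 -0.1267 -0.0583 0 1;0.0633 -0.1267 -0.0583 0 1;0.0633 -0.1267 -0.0583 0 1"

```text
t: 4.72
tcp_pos: [0.5998, 0.0623, 0.1426]
tool_rot: [0.173, 0.985, -0.0, -0.0]
contact_force: [0.4, -0.0, -0.6]
grip_width: 0.606
grip_force: 32.0
```

```bash
python3 - <<'E'
from h import *
r=[]
for i in range(6):
    D=snap('scene'); s=arm.sense(); r.append(s['tcp_pos'])
print(np.mean(r[1:],0).round(4),s['contact_force'])
cv2.imwrite('pics/m3.png',np.hstack([cv2.resize(D['frame'][130:220,235:335],(500,450),interpolation=cv2.INTER_CUBIC)]))
E
```

```text
[0.6    0.0623 0.143 ] [-0.90782516  0.38043252 -1.60991704]
```

View pics/m3.png

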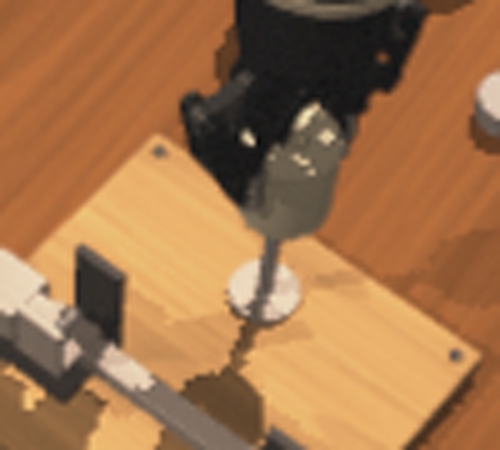

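```bash
python3 - <<'E'
from h import *
D=snap('scene'); o=np.array([235,130])
cr=lambda P:((proj(D,P)-o+.5)*5-.5).round(1)
# disc centroid by mask
hsv=cv2.cvtColor(D['frame'],cv2.COLOR_BGR2HSV); m=(hsv[...,1]<80)&(hsv[...,2]>150)
ys,xs=np.nonzero(m[178:198,278:298]);c=[xs.min()+xs.max(),ys.min()+ys.max()];c=np.array(c)/2+[278,178];print('disc px',c,(c-o+.5)*5-.5)
w=onz(D,[c],.022)[0];print(w)
for z in(.022,.06,.097,.115):print(z,cr([[w[0],w[1],z]]))
th=np.linspace(0,2*np.pi,73)
q=cr(np.c_[.6+.026*np.cos(th),.0623+.026*np.sin(th),0*th+.115]);print('roll bottom pred L,R,B',q[q[:,0].argmin()],q[q[:,0].argmax()],q[q[:,1].argmax()])
m2=(hsv[...,1]<90)&(hsv[...,2]>60)
for y in range(162,182):
    xs=np.nonzero(m2[y,280:306])[0]+280
    if len(xs): print(y,(y+.5-130)*5-.5,((np.array([xs.min(),xs.max()])-235+.5)*5-.5))
print('per5mm',cr([[.605,.0623,.115],[.6,.0673,.115]])-cr([[.6,.0623,.115]]))
E
```

```text
disc px [287.5 187.5] [264.5 289.5]
[0.5996032  0.06214342 0.022     ]
0.022 [[264.5 289.5]]
0.06 [[270.6 253.6]]
0.097 [[276.9 216.6]]
0.115 [[280.  197.8]]
roll bottom pred L,R,B [232.2 197.4] [329.5 202.1] [283.  238.7]
162 162.0 [267. 332.]
163 167.0 [267. 332.]
164 172.0 [262. 332.]
165 177.0 [262. 332.]
166 182.0 [252. 327.]
167 187.0 [252. 327.]
168 192.0 [252. 327.]
169 197.0 [252. 327.]
170 202.0 [247. 327.]
171 207.0 [242. 322.]
172 212.0 [242. 322.]
173 217.0 [247. 322.]
174 222.0 [247. 317.]
175 227.0 [257. 312.]
176 232.0 [262. 297.]
177 237.0 [267. 282.]
178 242.0 [267. 277.]
179 247.0 [267. 272.]
180 252.0 [267. 272.]
181 257.0 [262. 272.]
per5mm [[ 7.9  4.5]
 [ 5.  -6.3]]
```

Scene crop: the roll hangs right over the spindle. Its bottom edge is at about (285,237), and the spindle runs up from (264,289) into it, so they are aligned to about 1–2 mm. Descending.

Scaled: -4.1 cm / 60 = -0.0683, -3.4 cm / 60 = -0.0567.

Call:
step_arm --targets "0 0 -0.0167 0 1;0 0 -0.0333 0 1;0 0 -0.045 0 1;0 0 -0.0567 0 1;0 0 -0.0683 0 1;0 0 -0.0683 0 1"

```text
t: 5.57
tcp_pos: [0.5989, 0.0621, 0.0994]
tool_rot: [0.174, 0.985, -0.0, -0.001]
contact_force: [-0.8, 0.5, -1.6]
grip_width: 0.604
grip_force: 32.0
```

Scaled: -4.8 cm / 60 = -0.08, -4.3 cm / 60 = -0.0717.

Call:
step_arm --targets "0 0 -0.0167 0 1;0 0 -0.0333 0 1;0 0 -0.05 0 1;0 0 -0.0667 0 1;0 0 -0.0717 0 1;0 0 -0.0767 0 1;0 0 -0.08 0 1;0 0 -0.08 0 1"

```text
t: 6.23
tcp_pos: [0.5997, 0.0622, 0.0531]
tool_rot: [0.174, 0.985, -0.0, -0.0]
contact_force: [0.1, 0.1, -0.3]
grip_width: 0.606
grip_force: 32.0
```

Call:
step_arm --targets "0 0 -0.0033 0 1;0 0 -0.0067 0 1;0 0 -0.0067 0 1"

```text
t: 6.48
tcp_pos: [0.6004, 0.0622, 0.0506]
tool_rot: [0.174, 0.985, 0.0, 0.001]
contact_force: [-5.0, -1.0, 15.2]
grip_width: 0.605
grip_force: 33.2
```

Scaled: 0.1 cm / 60 = 0.0017.

Call:
step_arm --targets "0 0 0.0017 0 -1;0 0 0.0017 0 -1;0 0 0.0017 0 -1;0 0 0.0017 0 -1;0 0 0.0017 0 -1;0 0 0.0017 0 -1;0 0 0.0017 0 -1;0 0 0.0017 0 -1"

```text
t: 7.15
tcp_pos: [0.5997, 0.0622, 0.0502]
tool_rot: [0.174, 0.985, -0.0, -0.0]
contact_force: [-0.4, -0.5, 0.0]
grip_width: 1.003
grip_force: 0.0
```

Scaled: -15 cm / 60 = -0.25, 13 cm / 60 = 0.2167, 0.26 rad / 3.1416 = 0.0828.

Call:
step_arm --targets "0 0 0.0333 0 -1;0 0 0.0833 0 -1;0 0 0.15 0 -1;0 0 0.2167 0 -1;-0.0667 0 0.25 0.0159 -1;-0.1333 0 0.25 0.0318 -1;-0.2 0 0.25 0.0477 -1;-0.25 0 0.25 0.0828 -1"

```text
t: 7.82
tcp_pos: [0.4468, 0.0621, 0.2003]
tool_rot: [0.044, 0.999, 0.0, -0.0]
contact_force: [0.4, -1.0, 1.1]
grip_width: 1.002
grip_force: 0.0
```

```bash
python3 - <<'E'
from h import *
import pickle
for i in range(4): D={n:snap(n) for n in('scene','top')}
pickle.dump(D,open('s2.pkl','wb'));s=arm.sense();print(s['tcp_pos'],s['tool_rot'])
cv2.imwrite('pics/m4.png',np.hstack([cv2.resize(D['scene']['frame'][140:250,215:325],(400,400),interpolation=cv2.INTER_CUBIC),cv2.resize(D['top']['frame'][125:215,200:290],(400,400),interpolation=cv2.INTER_CUBIC)]))
E
```

```text
[0.45040581 0.06216652 0.20010804] [ 4.48356594e-02  9.98994364e-01 -1.57196106e-04 -1.61216198e-05]
```

View pics/m4.png

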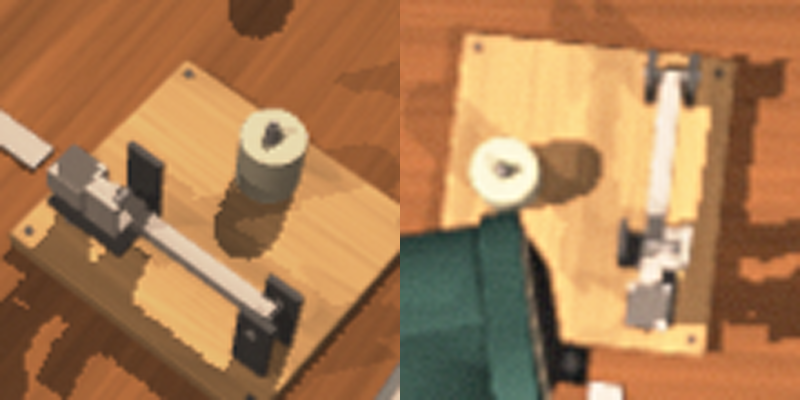

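The roll sits on the spindle, with the tip showing in its hole at crop (273,132) left and (507,170) right. The latch tab (dark) is near (145,180) and the fixed tab near (127,205) in the scene crop. The top crop shows them at (630,242) and (688,243). I'll check the tab position against those.

```bash
python3 - <<'E'
from h import *
import pickle
D=pickle.load(open('s2.pkl','rb'));T,S=D['top'],D['scene']
t=lambda p:mpx(np.array(p)-[400,0],[200,125],400/90); s=lambda p:mpx(p,[215,140],400/110)
print('latch tab,fixed tab top view z=.12',onz(T,[t((630,242)),t((688,243))],.12).round(4).tolist())
print('latch tab top mid, tri',tri(T,[t((629,242))],S,[s((146,153))]).round(4).tolist())
ps=-.0855;R=np.array([[np.cos(ps),-np.sin(ps)],[np.sin(ps),np.cos(ps)]])
c=np.array([.5997,.0622])-R@[0,.06]
for n,v in dict(centre=(0,0),tabs=(-.045,-.06),latchtab=(-.045,-.036),fixed=(-.045,-.084),ball=(-.09,-.06)).items():
    w=c+R@v;print(n,w.round(4),'top px crop',((proj(T,[*w,.12])-[200,125]+.5)*400/90-.5+[400,0]).round())
for i in range(2):snap('top')
print(arm.sense()['tcp_pos'])
E
```

```text
latch tab,fixed tab top view z=.12 [[0.5435, -0.0352, 0.12], [0.5437, -0.078, 0.12]]
latch tab top mid, tri [[0.5454, -0.0326, 0.1226, 0.0058]]
centre [0.5946 0.0024] top px crop [[581. 172.]]
tabs [ 0.5446 -0.0535] top px crop [[655. 241.]]
latchtab [ 0.5467 -0.0296] top px crop [[622. 238.]]
fixed [ 0.5426 -0.0774] top px crop [[687. 245.]]
ball [ 0.4998 -0.0497] top px crop [[648. 302.]]
[0.4501332  0.06213217 0.19998428]
```

Scaled: -12.2 cm / 60 = -0.2033, 9.4 cm / 60 = 0.1567.

Call:
step_arm --targets "0.04 -0.05 0 0 -1;0.08 -0.1017 0 0 -1;0.12 -0.1533 0 0 -1;0.1567 -0.2033 0 0 -1;0.1567 -0.2033 0 0 -1;0.1567 -0.2033 -0.0333 0 -1;0.1567 -0.2033 -0.0667 0 -1;0.1567 -0.2033 -0.0833 0 -1"

```text
t: 8.98
tcp_pos: [0.543, -0.0599, 0.148]
tool_rot: [0.045, 0.999, -0.0, -0.001]
contact_force: [-0.2, -0.5, 0.1]
grip_width: 1.002
grip_force: 0.0
```

Scaled: -5.8 cm / 60 = -0.0967, -4.5 cm / 60 = -0.075.

Call:
step_arm --targets "0 0 -0.025 0 -1;0 0 -0.05 0 -1;0 0 -0.075 0 -1;0 0 -0.0967 0 -1;0 0 -0.0967 0 -1;0 0 -0.0967 0 -1"

```text
t: 9.48
tcp_pos: [0.5436, -0.0598, 0.0921]
tool_rot: [0.044, 0.999, -0.0, -0.001]
contact_force: [-0.3, -0.3, -0.0]
grip_width: 1.0
grip_force: 0.0
```

Call:
step_arm --targets "0 0 0 0 1;0 0 0 0 1;0 0 0 0 1;0 0 0 0 1;0 0 0 0 1;0 0 0 0 1;0 0 0 0 1;0 0 0 0 1" --newtons 30

```text
t: 10.15
tcp_pos: [0.5444, -0.0598, 0.0936]
tool_rot: [0.044, 0.999, 0.0, 0.001]
contact_force: [-3.6, 0.7, 12.7]
grip_width: 0.478
grip_force: 32.2
```

Scaled: 2.6 cm / 60 = 0.0433, -0.05 cm / 60 = -0.0008.

Call:
step_arm --targets "0.0008 0 0.0042 0 1;0.0025 0 0.0108 0 1;0.0042 0 0.0167 0 1;0.0067 -0.0008 0.0225 0 1;0.01 -0.0008 0.0333 0 1;0.0142 -0.0017 0.0433 0 1;0.0142 -0.0017 0.0433 0 1"

```text
t: 10.73
tcp_pos: [0.5524, -0.0605, 0.1194]
tool_rot: [0.044, 0.999, 0.0, -0.0]
contact_force: [-4.0, 3.0, -1.9]
grip_width: 0.48
grip_force: 31.7
```

```bash
python3 - <<'E'
from h import *
for i in range(3): D={n:snap(n) for n in('scene','top')}
s=arm.sense();print(s['tcp_pos'],s['contact_force'],s['grip_force'],s['grip_width'])
cv2.imwrite('pics/m5.png',np.hstack([cv2.resize(D['scene']['frame'][120:250,205:335],(500,500),interpolation=cv2.INTER_CUBIC)]))
E
```

```text
[ 0.55209464 -0.06048405  0.1186732 ] [-4.91360118  3.45906222  4.13678243] 31.985281705856323 0.47685869497464894
```

View pics/m5.png

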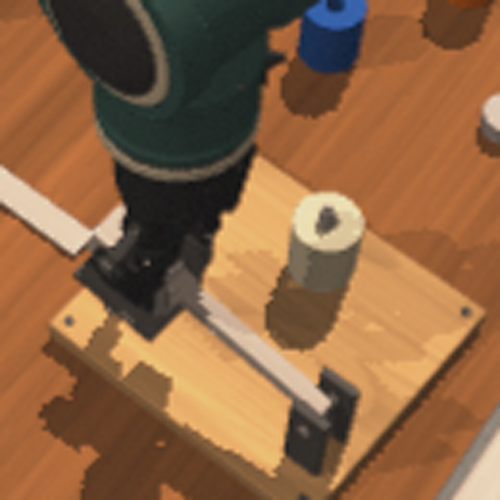

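The tongue is rising with the gripper at crop (170,270), forces are low, and the roll is still seated. Continuing the arc.

Scaled: 2.85 cm / 60 = 0.0475, 2.3 cm / 60 = 0.0383.

Call:
step_arm --targets "0.005 0 0.01 0 1;0.01 -0.0008 0.02 0 1;0.0158 -0.0008 0.03 0 1;0.0225 -0.0017 0.0383 0 1;0.0292 -0.0025 0.0475 0 1;0.0292 -0.0025 0.0475 0 1;0.0292 -0.0025 0.0475 0 1;0.0292 -0.0025 0.0475 0 1"

```text
t: 11.7
tcp_pos: [0.5702, -0.0621, 0.1478]
tool_rot: [0.044, 0.999, 0.0, 0.0]
contact_force: [-5.6, 4.4, 6.5]
grip_width: 0.48
grip_force: 31.9
```

```bash
python3 - <<'E'
from h import *
for i in range(3): D={n:snap(n) for n in('scene','top')}
s=arm.sense();print(s['tcp_pos'],s['contact_force'],s['grip_force'],s['grip_width'],s['t'])
cv2.imwrite('pics/m6.png',np.hstack([cv2.resize(D['scene']['frame'][120:250,205:335],(400,400),interpolation=cv2.INTER_CUBIC),cv2.resize(D['top']['frame'][125:215,200:290],(400,400),interpolation=cv2.INTER_CUBIC)]))
ps=-.0855;R=np.array([[np.cos(ps),-np.sin(ps)],[np.sin(ps),np.cos(ps)]]);c=np.array([.5946,.0024])
for th in (0,.2,.35,.44):
    r=np.array([-.197,.007]);x=r[0]*np.cos(th)+r[1]*np.sin(th);z=r[1]*np.cos(th)-r[0]*np.sin(th)
    w=c+R@[.09+x,-.06];P=[*w,.075+z]
    print(th,'coupler end top',((proj(D['scene'],P)-[205,120]+.5)*400/130).round(),((proj(D['top'],P)-[200,125]+.5)*400/90+[400,0]).round())
E
```

```text
[ 0.5702449  -0.06204455  0.14778684] [-6.93112144  3.84927055  5.6403937 ] 31.913979649543762 0.47615941434933834 12.0
0 coupler end top [[ 82. 194.]] [[646. 328.]]
0.2 coupler end top [[ 86. 173.]] [[647. 318.]]
0.35 coupler end top [[ 93. 160.]] [[649. 302.]]
0.44 coupler end top [[ 99. 154.]] [[650. 290.]]
```

View pics/m6.png

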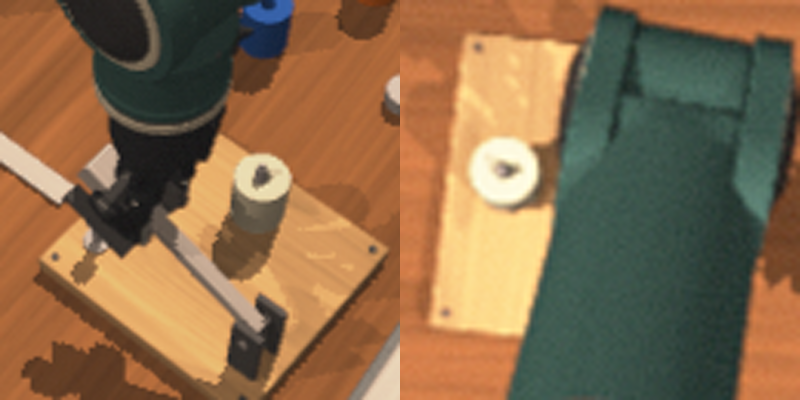

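The coupler's end is at crop (100,155), which matches a 0.44 rad lift (about 78 mm). The bare ball shows at (95,240), and the roll is seated and untouched. Handing in.

```bash
python3 -c "
from cell import arm
print(arm.hand_in())"
```

```text
the job is handed in; nothing more can be done
None
```

I handed the job in at about t = 12 s, without getting a verdict back: the full roll is down on the spindle and released, the latch was pulled fully open, and the gripper is holding the tongue still with the coupler about 78 mm above the ball.

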